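# Load tissue cassettes into the tilted feed rail

## Task

At the grossing bench, take the yellow (urgent) tissue cassette out of the white drain rack, lay it flat on the mint cutting board with its perforated lid up and let go, then pick it up again and slide it, lid up and sloped label end first, into the upper end of the tilted feed rail, right down to the stop. Then slide the blue cassette in behind it the same way round until it sits up against the yellow one. Leave the other cassettes and everything else on the bench where they are.

Things in the scene. Friction and masses are not known exactly. Their poses are not given: they have to be found in the camera images.
- yellow_cassette: Yellow plastic cassette 64 x 40 x 14 mm, about 40 g. Origin: centre of its 64 x 40 underside; +x to the nose (white sloped label end, x = 32), y across the 40 mm width, +z out of the perforated lid. Full height from x = -32 to 18, sloping to a 5 mm high nose. Starts on a long edge in a rack slot (x along it, z level), top edge 46 mm above the table. On the board it stands on edge unaided.
- blue_cassette: Blue cassette, same shape and axes as the yellow one; lies flat, lid up, any yaw, near one corner of the board.
- white_cassette: White cassette, same shape as yellow_cassette, on edge in another rack slot facing the same way as the yellow one; stays there.
- pink_cassette: Pink cassette, same shape as yellow_cassette, on edge in another rack slot facing the same way as the yellow one; stays there.
- yellow_nose (a point): Middle of the lower edge of the yellow cassette's nose (its point x = 32 mm, y = 0, z = 0).
- blue_nose (a point): Middle of the lower edge of the blue cassette's nose (its point x = 32 mm, y = 0, z = 0).
- rack: White drain rack, fixed, 78 mm (x) x 130 mm (y), origin centre of its underside on the table. Three slots along its x at y = -48, 0 and +48 mm, each 17 mm wide, slot floor 6 mm and slot walls 20 mm above the table. The faces of neighbouring cassettes are 34 mm apart, so fingers must be only part open here.
- board: Mint-green cutting board, fixed, 340 mm (x) x 240 mm (y), 8 mm thick, origin centre of its underside on the table, so its top is 8 mm above the table. Its middle is free; four things (the blue cassette, dish, bottle, pot) lie near its corners.
- chute: Tilted aluminium rail tube on a fixed stand, 28 deg. Origin: on the sliding floor, mid-width, at the stop (low end, 35 mm above the table); +x uphill along the floor, z square off it, y across. Walls 45 mm apart, 19 high, x = 0 to 112, with orange lips on top from x = 6 to 98 (17.5 mm above the floor, 31 mm gap between). Slippery: a cassette let go slides down to the stop by itself.
- mouth (a point): Middle of the tube's flared mouth, on the floor: chute x = 126 mm. The flare is 56 mm wide inside, 62 mm outside, narrowing to 45 mm at x = 112 mm. Uphill of the mouth, to chute x = 192 mm, an open orange loading tongue only 30 mm wide and 3 mm thick carries a cassette's middle, so that fingers can straddle it.
- stand (a point): Centre of the underside of the rail stand's base plate, on the table: 200 mm along the rail x 90 mm x 12 mm high. A 26 mm wide post at its middle and a low block at the low end carry the tube.
- petri_dish: Closed pale dish, 62 mm across, 18 mm high, origin centre of its underside; leave it.
- stain_bottle: Small red bottle, 32 mm across, 62 mm high, origin centre of its underside; leave it.
- ink_pot: Dark green pot, 42 mm across, 42 mm high, origin centre of its underside; leave it.
- caliper: Steel and black caliper lying behind the board, 160 mm along its x, up to 50 mm wide, 12 mm high, origin centre of the beam's underside; leave it.
- specimen_jar: Amber jar with white cap, 72 mm across, 90 mm high, origin centre of its underside; leave it.
Things that resemble listed ones, but are neither listed nor needed, are in the scene too. There is more than one size of the yellow_cassette; the one meant has the size given above.

How it is judged:
On the way, in this order (a step that is already met when the one before it is completed fails the run):
1. the yellow cassette lies flat on the board, lid up, let go (angle between yellow_cassette's own z axis and vertical below 0.12 rad and height (world z) of yellow_cassette below 0.014 m and contact force between the fingers and yellow_cassette below 0.05 N and linear speed of yellow_cassette below 0.03 m/s and x of yellow_cassette in the frame of board between -0.17 and 0.17 m and y of yellow_cassette in the frame of board between -0.12 and 0.12 m), for 0.1 s.
2. the yellow cassette is in the rail, lid up, nose down at the stop, let go (x of yellow_nose in the frame of chute between -0.004 and 0.006 m and x of yellow_cassette in the frame of chute between 0.024 and 0.042 m and z of yellow_cassette in the frame of chute between -0.004 and 0.006 m and y of yellow_cassette in the frame of chute between -0.005 and 0.005 m and angle between yellow_cassette's own z axis and vertical below 0.65 rad and contact force between the fingers and yellow_cassette below 0.05 N and linear speed of yellow_cassette below 0.02 m/s), for 0.1 s.
At the end, for the whole second after the job is handed in: Both cassettes rest in the rail tube, let go, flat on its floor, lids up and noses downhill: the yellow nose within 6 mm of the stop, the blue nose within 8 mm of the yellow one's back (58 to 72 mm from the stop) (all of step 2 and x of blue_nose in the frame of chute between 0.058 and 0.072 m and x of blue_cassette in the frame of chute between 0.086 and 0.108 m and z of blue_cassette in the frame of chute between -0.004 and 0.006 m and y of blue_cassette in the frame of chute between -0.005 and 0.005 m and angle between blue_cassette's own z axis and vertical below 0.65 rad and contact force between the fingers and blue_cassette below 0.05 N and linear speed of blue_cassette below 0.02 m/s); the robot touches nothing.
It fails at once if another cassette in the rack is moved more than 25 mm (distance of any of white_cassette, pink_cassette from where it was at the start of the episode above 0.025 m).
It fails at once if the dish, bottle, pot, caliper or jar is moved more than 25 mm (distance of any of petri_dish, stain_bottle, ink_pot, caliper, specimen_jar from where it was at the start of the episode above 0.025 m).
It fails at once if the dish, bottle, pot or jar is tipped over (angle between any of stain_bottle, ink_pot, specimen_jar, petri_dish's own z axis and vertical above 0.5 rad).
It also fails if it takes over 70 s, if anything falls off the work surface, if the arm or the gripper's body presses on something with over 40 N, if the wrist force passes 120 N, or if a joint passes its speed limit or range.

## Robot

A 6-joint arm with a two-finger parallel gripper is mounted at the origin on the work surface. World frame = base frame: x ahead of the robot, y to its left, z up, the work surface at z = 0. Lengths are in m, angles in rad, forces in N, time in s.
With the tool pointing down it reaches from about 0.275 to 0.825 m from the base axis. Payload 4.9 kg.
Tool frame: the origin (TCP) lies midway between the tips of the shut fingers; the grasp point (between the pads) lies 19 mm behind it; z points along the fingers, y is the direction in which the jaws open and shut (so a half turn about z gives the same grasp; the last joint's range is limited). The gripper opens to 85 mm and grips with 20 to 120 N. Pads are 22 mm wide; open, the fingers measure 114 mm over their backs; the gripper's body (76 mm by 85 mm) begins 54 mm behind the grasp point. The pads swing forward as they close: fully open they stand 13 mm farther back than shut.
Start: joints at [1.094, 0.326, -0.193, 1.052, 0, 1.437], TCP at [0.185, 0.518, 0.203] pointing down, gripper open.
Joint ranges: [-2.65, 2.65], [-0.97, 1.79], [-1.3, 1.35], [-1.93, 2.1], [-1.47, 1.37], [-3.14, 3.14]. Speed limits (rad/s): [2.57, 2.57, 3.14, 3.14, 3.14, 3.14].

## Interface

Orientations are given as a unit quaternion [w, x, y, z].
In Python, from cell import arm gives the robot as it stands.
- The arm moves only by the tool play_rows, never from a script. Its argument "targets" is a list of rows, each an object of numbers: "dx", "dy", "dz": the shift along the world's x, y, z in m; "spin": the turn about the world's z in degrees; "fingers": the gripper command: -1 is shut, 1 is fully open, values between are in proportion. In form: [{"dx": .., "dy": .., "dz": .., "spin": .., "fingers": ..}, ...]. A call has 1 to 20 rows; each row is the pose to reach, as a shift and turn from the pose measured when the call began; what a row does not reach only later rows make up. A row lasts 1/12 s, in which the tool goes at most 41.7 mm and 7.16 degrees, less where a joint would pass 70% of its speed; a pose out of reach is approached as far as the arm can. A call with a gripper value outside its range is refused whole. The fingers move at their own pace and stop on an object; "grip_force" is the grip in N (left out, the last holds). Time passes only in rows, so rows that repeat a pose let the fingers close. It gives the time, the measured TCP pose, the force and the opening at its end, in the units of the state.
- arm.sense(): the state, without advancing time (a new reading comes with each control period).
- arm.snapshot(name): name is "side" or "top" or "wrist"; returns (picture, depth): 400x640x3 uint8, red, green, blue; 400x640 float32, m along the optical axis (not along the pixel's ray), 0 where there is no reading.
- arm.camera_params(name): a dict with "camera_matrix" (3x3 intrinsics, pixels), "rvec" (rotation vector, rad) and "tvec" (3), from world to camera coordinates, as OpenCV has them. Camera axes: x right, y down, z forward; pixel columns grow to the right and rows downward; lengths in m; the calibration is good to about 2 mm. A picture is of the moment at which its call begins: read the wrist's pose just before it. camera_params takes no time and is no camera call; for the wrist camera it gives the pose at the moment of the call.
- arm.job_done(): hands the job in, once; it reports no verdict.
The state is a dict: "time": time; "joint_pos": joint angles; "qvel": joint speeds; "joint_torque": joint torques, N m; "eef_pos": TCP position; "tool_rot": TCP orientation; "force": force on the tool from outside, world axes, zero at the start; "wrist_torque": the same for the moment, N m; "finger_gap": finger opening in m.
Only numpy, scipy, OpenCV 4.12 (cv2) and the standard library are available. Lean on these libraries where they do the work, as an engineer would, in place of code of your own. Each camera call takes 0.05 s, during which the arm holds its last target. There are 200 camera calls.

## Working session

There is one attempt and no reset: what is moved stays moved. The work goes in short steps, Python scripts to look and compute and a tool call to move; the robot and the scene stay as the last step left them, time stands still between calls to the robot, and variables do not carry over. Pictures are saved under pics/ and viewed, about 8 in all and at most 12, crops included, and the job is handed in when it is done.

Besides the shell and the picture viewer there is one more tool, called after ">>>" as name([rows], argument=value, ...), one row to a line, values as JSON. play_rows: Moves the arm, as the interface text tells. Its arguments: {"type":"object","properties":{"targets":{"type":"array","items":{"type":"object","properties":{"dx":{"type":"number"},"dy":{"type":"number"},"dz":{"type":"number"},"spin":{"type":"number"},"fingers":{"type":"number"}}}},"grip_force":{"type":"number"}},"required":["targets"]}

```bash
ls; mkdir -p pics; cat > h.py <<'E'
import numpy as np, cv2
from cell import arm
def snap(n,save=None):
    P=arm.camera_params(n); im,d=arm.snapshot(n)
    if save: cv2.imwrite('pics/'+save,im[:,:,::-1])
    return im,d,P
def cloud(d,P):
    K=np.array(P['camera_matrix']);R=cv2.Rodrigues(np.array(P['rvec'],float).ravel())[0];t=np.array(P['tvec'],float).ravel()
    v,u=np.mgrid[:d.shape[0],:d.shape[1]]
    c=np.stack([(u-K[0,2])/K[0,0]*d,(v-K[1,2])/K[1,1]*d,d],-1)
    w=(c-t)@R
    w[d<=0]=np.nan
    return w
def ray(u,v,z,P):
    K=np.array(P['camera_matrix']);R=cv2.Rodrigues(np.array(P['rvec'],float).ravel())[0];t=np.array(P['tvec'],float).ravel()
    o=-R.T@t; r=R.T@np.array([(u-K[0,2])/K[0,0],(v-K[1,2])/K[1,1],1])
    return o+r*(z-o[2])/r[2]
E
python3 - <<'E'
from h import *
for n in('top','side'):
    im,d,P=snap(n,n+'0.png'); np.savez(n+'0.npz',im=im,d=d,**{k:np.array(v) for k,v in P.items()})
    R=cv2.Rodrigues(np.array(P['rvec'],float).ravel())[0]; print(n,-R.T@np.array(P['tvec']).ravel(),R[2],(d>0).mean())
s=arm.sense();print(s['time'],s['eef_pos'],s['tool_rot'],s['finger_gap'])
E
```

```text
pics
top [ 0.42621441 -0.01709866  0.92645111] [ 0.1972691   0.02601001 -0.98000428] 0.996015625
side [ 0.49240778 -0.72161392  0.79796238] [ 0.07754969  0.71307568 -0.69678484] 0.995828125
0.1 [0.18459912 0.51749408 0.20247831] [-2.36801595e-04  1.70560730e-01  9.85346849e-01 -7.53370847e-04] 0.08557490343679794
```

View pics/top0.png

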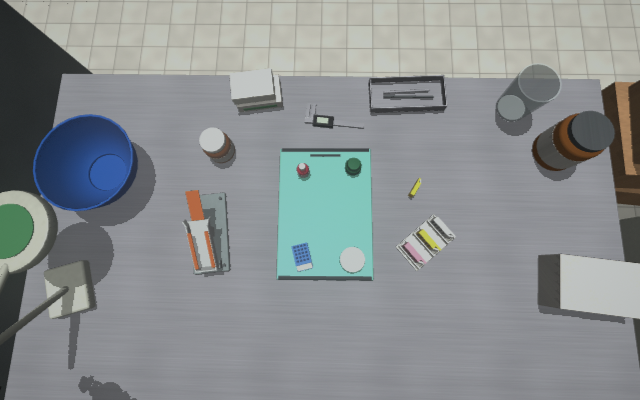

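View pics/side0.png

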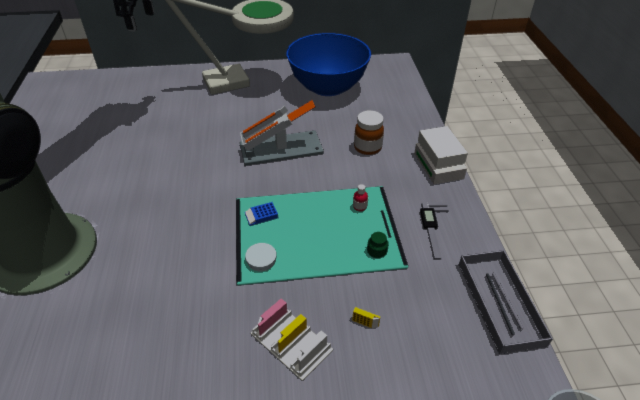

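```bash
python3 - <<'E'
from h import *
def load(n):
    z=np.load(n+'0.npz'); return z['im'],z['d'],{k:z[k] for k in('camera_matrix','rvec','tvec')}
A=[]
for n in('top','side'):
    im,d,P=load(n);w=cloud(d,P);h=cv2.cvtColor(im,cv2.COLOR_RGB2HSV);H,S,V=[h[...,i].astype(int) for i in range(3)]
    near=(w[...,0]>.1)&(w[...,0]<.85)&(abs(w[...,1])<.5)
    M={'orange':(H>3)&(H<15)&(S>170)&(V>130),'yellow':(H>22)&(H<34)&(S>130)&(V>120),'blue':(H>108)&(H<125)&(S>150),'pink':((H>150)&(H<172)&(S>60)&(V>130)),'mint':(H>72)&(H<90)&(S>100)&(V>100)}
    for k,m in M.items():
        c,l,st,ce=cv2.connectedComponentsWithStats((m&near).astype(np.uint8))
        for i in range(1,c):
            if st[i,4]<15: continue
            p=w[l==i]; rect=cv2.minAreaRect(p[:,:2].astype(np.float32)*1000)
            print(n,k,st[i,4],ce[i].round(),'med',np.nanmedian(p,0).round(3),'zr',np.nanpercentile(p[:,2],[3,97]).round(3),'rect',np.round(rect[0],0),np.round(rect[1],0),round(rect[2]))
t=load('top')[0];s=load('side')[0]
f=lambda a,k:cv2.resize(a,None,fx=k,fy=k,interpolation=cv2.INTER_CUBIC)
a=f(t[180:280,170:240],4)[:400];b=f(t[205:275,390:460],5)[:400,:350];e=f(s[295:380,245:335],4);g=f(s[90:170,230:330],4)
C=np.zeros((600,780,3),np.uint8)
C[:400,:280]=a;C[:350,280:630]=b;
cv2.imwrite('pics/crop1.png',C[:400,:630,::-1])
D=np.zeros((340,760,3),np.uint8);D[:340,:360]=e;D[:320,360:760]=g
cv2.imwrite('pics/crop2.png',np.vstack([C[:250+0,:760][:0],D])[:,:,::-1])
cv2.imwrite('pics/crop.png',np.vstack([np.pad(C[:400,:630],((0,0),(0,130),(0,0))),D])[:,:,::-1][:,:])
E
python3 -c "
import cv2;a=cv2.imread('pics/crop.png');print(a.shape);cv2.imwrite('pics/crop.png',cv2.resize(a,None,fx=.81,fy=.81,interpolation=cv2.INTER_AREA))"
```

```text
top yellow 63 [415. 187.] med [ 0.627 -0.233  0.029] zr [0.027 0.033] rect [ 629. -235.] [10. 43.] 59
top yellow 119 [428. 239.] med [ 0.497 -0.256  0.046] zr [0.043 0.049] rect [ 493. -259.] [62. 13.] 41
top blue 191 [124. 164.] med [0.654 0.463 0.11 ] zr [0.107 0.113] rect [659. 474.] [ 49. 189.] 90
top mint 83 [353. 163.] med [ 0.682 -0.076  0.05 ] zr [0.048 0.053] rect [682. -75.] [25. 27.] 89
side orange 194 [301. 110.] med [0.56  0.292 0.11 ] zr [0.094 0.125] rect [559. 291.] [62. 36.] 6
side orange 51 [259. 122.] med [0.457 0.3   0.079] zr [0.06  0.098] rect [455. 300.] [80. 11.] 8
side orange 55 [261. 131.] med [0.461 0.26  0.08 ] zr [0.06  0.098] rect [461. 260.] [76.  9.] 8
side yellow 119 [365. 313.] med [ 0.628 -0.233  0.031] zr [0.027 0.033] rect [ 633. -225.] [31. 53.] 61
side yellow 227 [292. 327.] med [ 0.498 -0.257  0.047] zr [0.045 0.049] rect [ 502. -252.] [82. 30.] 63
side blue 1140 [330.  80.] med [0.653 0.471 0.082] zr [0.031 0.112] rect [660. 474.] [192.  52.] 0
side blue 352 [264. 212.] med [0.457 0.044 0.023] zr [0.014 0.026] rect [454.  47.] [54. 43.] 14
side pink 214 [272. 310.] med [ 0.465 -0.22   0.047] zr [0.02  0.049] rect [ 459. -209.] [75. 41.] 41
side mint 10504 [318. 235.] med [ 0.568 -0.019  0.009] zr [0.006 0.012] rect [565.  -7.] [337. 243.] 1
(740, 760, 3)
```

View pics/crop.png

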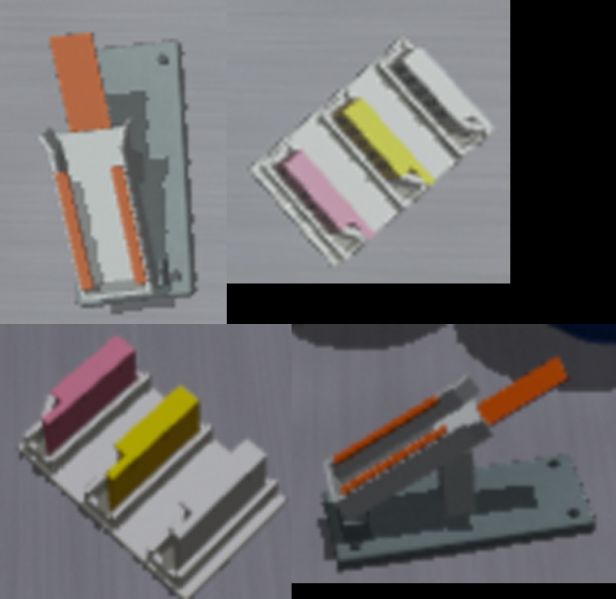

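The top view shows the rack at (427,242) with the yellow cassette in the middle slot, nose towards -x-y and lid facing -x+y. The rail at (205,235) runs uphill about +x. Blue is at (302,257), nose towards -x.

>>> play_rows([
  {"dx": 0.312,"dy": -0.774,"dz": 0.0,"spin": 60,"fingers": -0.2},
  {"dx": 0.312,"dy": -0.774,"dz": 0.0,"spin": 60,"fingers": -0.2},
  {"dx": 0.312,"dy": -0.774,"dz": 0.0,"spin": 60,"fingers": -0.2},
  {"dx": 0.312,"dy": -0.774,"dz": 0.0,"spin": 60,"fingers": -0.2},
  {"dx": 0.312,"dy": -0.774,"dz": 0.0,"spin": 60,"fingers": -0.2},
  {"dx": 0.312,"dy": -0.774,"dz": 0.0,"spin": 60,"fingers": -0.2},
  {"dx": 0.312,"dy": -0.774,"dz": 0.0,"spin": 60,"fingers": -0.2},
  {"dx": 0.312,"dy": -0.774,"dz": 0.0,"spin": 60,"fingers": -0.2},
  {"dx": 0.312,"dy": -0.774,"dz": 0.0,"spin": 60,"fingers": -0.2},
  {"dx": 0.312,"dy": -0.774,"dz": 0.0,"spin": 60,"fingers": -0.2},
  {"dx": 0.312,"dy": -0.774,"dz": 0.0,"spin": 60,"fingers": -0.2},
  {"dx": 0.312,"dy": -0.774,"dz": 0.0,"spin": 60,"fingers": -0.2},
  {"dx": 0.312,"dy": -0.774,"dz": 0.0,"spin": 60,"fingers": -0.2},
  {"dx": 0.312,"dy": -0.774,"dz": 0.0,"spin": 60,"fingers": -0.2},
  {"dx": 0.312,"dy": -0.774,"dz": 0.0,"spin": 60,"fingers": -0.2},
  {"dx": 0.312,"dy": -0.774,"dz": 0.0,"spin": 60,"fingers": -0.2},
  {"dx": 0.312,"dy": -0.774,"dz": 0.0,"spin": 60,"fingers": -0.2},
  {"dx": 0.312,"dy": -0.774,"dz": 0.0,"spin": 60,"fingers": -0.2},
  {"dx": 0.312,"dy": -0.774,"dz": 0.0,"spin": 60,"fingers": -0.2},
  {"dx": 0.312,"dy": -0.774,"dz": 0.0,"spin": 60,"fingers": -0.2},
])

```text
time: 1.77
eef_pos: [0.4773, -0.2101, 0.2022]
tool_rot: [0.0, -0.345, 0.939, -0.0]
force: [0.5, 0.2, -0.2]
finger_gap: 0.0345
```

```bash
cat >> h.py <<'E'
def yaw(s=None):
    from scipy.spatial.transform import Rotation as Ro
    s=s or arm.sense(); q=s['tool_rot']; y=Ro.from_quat([q[1],q[2],q[3],q[0]]).as_matrix()[:,1]
    return np.degrees(np.arctan2(y[1],y[0]))
def masks(im):
    h=cv2.cvtColor(im,cv2.COLOR_RGB2HSV);H,S,V=[h[...,i].astype(int) for i in range(3)]
    return {'orange':(H>3)&(H<15)&(S>170)&(V>110),'yellow':(H>22)&(H<34)&(S>130)&(V>100),'blue':(H>108)&(H<125)&(S>150),'pink':((H>150)&(H<175)&(S>60)&(V>110))}
def report(k,im,d,P,zr,amin=40):
    w=cloud(d,P);m=masks(im)[k]&(w[...,2]>zr[0])&(w[...,2]<zr[1])
    c,l,st,ce=cv2.connectedComponentsWithStats(m.astype(np.uint8))
    for i in range(1,c):
        if st[i,4]<amin: continue
        p=w[l==i]; r=cv2.minAreaRect(p[:,:2].astype(np.float32)*1000)
        print(k,st[i,4],ce[i].round(),'med',np.nanmedian(p,0).round(4),'zr',np.nanpercentile(p[:,2],[3,97]).round(3),'rect',np.round(r[0],1),np.round(r[1],1),round(r[2],1))
E
python3 - <<'E'
from h import *
im,d,P=snap('wrist','w1.png'); s=arm.sense(); print(s['eef_pos'],yaw(s))
R=cv2.Rodrigues(np.array(P['rvec'],float).ravel())[0]; print(-R.T@np.array(P['tvec']).ravel(),R[2])
report('yellow',im,d,P,(.038,.06)); report('pink',im,d,P,(.038,.06))
E
```

```text
[ 0.4807275  -0.21758159  0.20194499] 130.04378920222013
[ 0.4126029  -0.26347683  0.37424362] [ 0.248461    0.20964779 -0.94568226]
yellow 610 [280. 161.] med [ 0.4962 -0.2558  0.0475] zr [0.046 0.049] rect [ 493.8 -258.2] [63.  14.1] 41.2
pink 482 [322. 159.] med [ 0.4645 -0.22    0.0475] zr [0.046 0.049] rect [ 461.8 -223. ] [62.6 12.2] 40.7
```

View pics/w1.png

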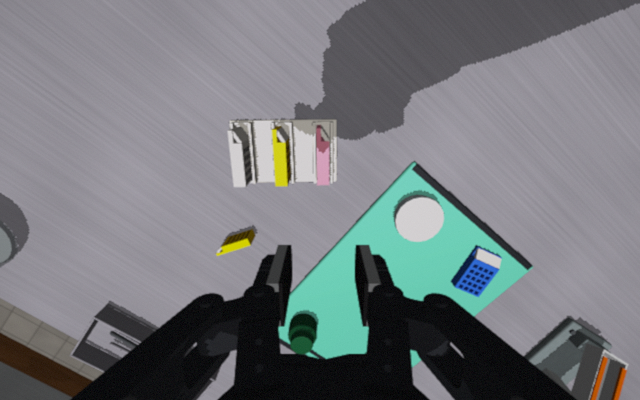

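The wrist view shows yellow at (280,161) between white (239) and pink (322). Its top sits at z≈.047 and measures 63x14 mm, which matches. Next: descend and grip.

>>> play_rows([
  {"dx": 0.013,"dy": -0.0405,"dz": 0,"spin": 1.2,"fingers": -0.2},
  {"dx": 0.013,"dy": -0.0405,"dz": 0,"spin": 1.2,"fingers": -0.2},
  {"dx": 0.013,"dy": -0.0405,"dz": -0.04,"spin": 1.2,"fingers": -0.2},
  {"dx": 0.013,"dy": -0.0405,"dz": -0.08,"spin": 1.2,"fingers": -0.2},
  {"dx": 0.013,"dy": -0.0405,"dz": -0.12,"spin": 1.2,"fingers": -0.2},
  {"dx": 0.013,"dy": -0.0405,"dz": -0.14,"spin": 1.2,"fingers": -0.2},
  {"dx": 0.013,"dy": -0.0405,"dz": -0.14,"spin": 1.2,"fingers": -0.2},
], grip_force=30)

```text
time: 2.4
eef_pos: [0.4896, -0.2549, 0.0568]
tool_rot: [-0.003, -0.352, 0.936, 0.0]
force: [0.1, -0.0, -0.6]
finger_gap: 0.0343
```

```bash
python3 - <<'E'
from h import *
im,d,P=snap('wrist','w2.png'); s=arm.sense(); print(s['time'],s['eef_pos'],yaw(s),s['finger_gap'])
report('yellow',im,d,P,(.038,.06))
E
```

```text
2.45 [ 0.49146404 -0.25621571  0.05964325] 131.24998579806604 0.03394991983377738
yellow 1487 [313. 233.] med [ 0.4962 -0.2564  0.0474] zr [0.046 0.049] rect [ 494.2 -258.3] [64.1 13.4] 40.9
```

>>> play_rows([
  {"dx": 0.0025,"dy": -0.002,"dz": -0.015,"spin": 0,"fingers": -0.2},
  {"dx": 0.0025,"dy": -0.002,"dz": -0.034,"spin": 0,"fingers": -0.2},
  {"dx": 0.0025,"dy": -0.002,"dz": -0.034,"spin": 0,"fingers": -0.2},
  {"dx": 0.0025,"dy": -0.002,"dz": -0.034,"spin": 0,"fingers": -0.2},
  {"dx": 0.0025,"dy": -0.002,"dz": -0.034,"spin": 0,"fingers": -1},
  {"dx": 0.0025,"dy": -0.002,"dz": -0.034,"spin": 0,"fingers": -1},
  {"dx": 0.0025,"dy": -0.002,"dz": -0.034,"spin": 0,"fingers": -1},
  {"dx": 0.0025,"dy": -0.002,"dz": -0.034,"spin": 0,"fingers": -1},
  {"dx": 0.0025,"dy": -0.002,"dz": -0.034,"spin": 0,"fingers": -1},
  {"dx": 0.0025,"dy": -0.002,"dz": -0.034,"spin": 0,"fingers": -1},
])

```text
time: 3.28
eef_pos: [0.4941, -0.2583, 0.0259]
tool_rot: [-0.001, -0.352, 0.936, -0.002]
force: [-0.6, 0.5, -0.0]
finger_gap: 0.0
```

```bash
python3 - <<'E'
from h import *
im,d,P=snap('wrist','w3.png'); s=arm.sense(); print(s['time'],s['eef_pos'],yaw(s),s['finger_gap'])
report('yellow',im,d,P,(.01,.09))
E
```

```text
3.3333 [ 0.49400875 -0.25825261  0.02579861] 131.2468430104038 2.486491726232263e-05
yellow 741 [319. 226.] med [ 0.4833 -0.2682  0.0473] zr [0.046 0.048] rect [ 480.9 -269.9] [29.1 13.3] 42.5
```

View pics/w3.png

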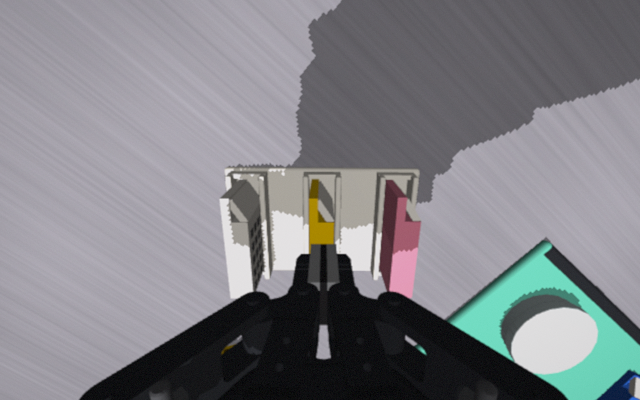

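The picture shows the fingers at (325,270) with yellow's nose still visible and unmoved at (320,210). A gap reading of 0 contradicts that, so I'll do a small lift to tell.

>>> play_rows([
  {"dx": 0,"dy": 0,"dz": 0.015,"spin": 0,"fingers": -1},
  {"dx": 0,"dy": 0,"dz": 0.03,"spin": 0,"fingers": -1},
  {"dx": 0,"dy": 0,"dz": 0.03,"spin": 0,"fingers": -1},
  {"dx": 0,"dy": 0,"dz": 0.03,"spin": 0,"fingers": -1},
])

```text
time: 3.67
eef_pos: [0.4947, -0.2587, 0.0563]
tool_rot: [-0.001, -0.352, 0.936, -0.002]
force: [-0.3, -0.0, -0.5]
finger_gap: 0.0003
```

```bash
python3 - <<'E'
from h import *
for n in('wrist','side'):
    im,d,P=snap(n,n+'4.png'); report('yellow',im,d,P,(.01,.15))
s=arm.sense(); print(s['time'],s['eef_pos'],s['finger_gap'],s['force'])
cv2.imwrite('pics/s4c.png',cv2.resize(im[240:400,210:370,::-1],None,fx=3.5,fy=3.5,interpolation=cv2.INTER_CUBIC))
E
```

```text
yellow 1006 [321. 219.] med [ 0.4895 -0.2623  0.0474] zr [0.046 0.048] rect [ 491.7 -261.2] [56.8 15.4] 40.9
yellow 47 [229. 347.] med [ 0.6351 -0.2406  0.0313] zr [0.029 0.033] rect [ 636.2 -241.1] [ 3.  17.7] 84.4
yellow 135 [365. 313.] med [ 0.6281 -0.2341  0.0309] zr [0.028 0.034] rect [ 630.6 -235.2] [13.4 46.7] 59.6
yellow 239 [292. 327.] med [ 0.4992 -0.2565  0.0469] zr [0.044 0.05 ] rect [ 495.1 -259. ] [64.2 15.3] 41.4
3.7667 [ 0.49365913 -0.25799369  0.05517906] 1.2307073323542204e-05 [ 0.68661998  0.4757896  -0.1032217 ]
```

View pics/s4c.png

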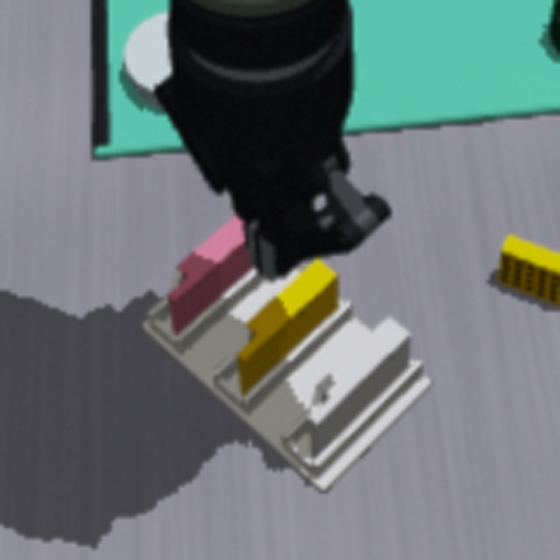

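The side crop shows shut fingers at (270,260), above yellow, and the cassette still in its slot. I'll measure where the tips really are.

```bash
python3 - <<'E'
from h import *
for n in('side','wrist','top'):
    im,d,P=snap(n); w=cloud(d,P); e=arm.sense()['eef_pos']
    m=(im.max(-1)<75)&(np.hypot(w[...,0]-e[0],w[...,1]-e[1])<.05)&(w[...,2]>.05)
    p=w[m]; o=np.argsort(p[:,2]); print(n,e.round(4),len(p))
    for k in (0,5,10,20,40,80): 
        if k<len(p): print(p[o[k]].round(4))
    K=np.array(P['camera_matrix']);R=cv2.Rodrigues(np.array(P['rvec'],float).ravel())[0]
    q=K@(R@e+np.array(P['tvec']).ravel());print('TCP px',q[:2]/q[2])
E
```

```text
side [ 0.4934 -0.2578  0.055 ] 11807
[ 0.4858 -0.2649  0.0874]
[ 0.494  -0.2667  0.0918]
[ 0.4802 -0.253   0.0935]
[ 0.4846 -0.2644  0.0955]
[ 0.4988 -0.2724  0.0997]
[ 0.4822 -0.2615  0.1088]
TCP px [289.16351702 324.57644519]
wrist [ 0.4934 -0.2578  0.0549] 33163
[ 0.4862 -0.2649  0.0882]
[ 0.4824 -0.2612  0.089 ]
[ 0.4879 -0.2675  0.0892]
[ 0.4827 -0.261   0.0895]
[ 0.4834 -0.2618  0.0906]
[ 0.4822 -0.2615  0.0919]
TCP px [321.49295329 234.55257685]
top [ 0.4934 -0.2578  0.0549] 1921
[ 0.4935 -0.2484  0.0904]
[ 0.4863 -0.2403  0.1269]
[ 0.4769 -0.235   0.137 ]
[ 0.481  -0.2345  0.1396]
[ 0.4715 -0.2276  0.1558]
[ 0.4599 -0.2297  0.1902]
TCP px [429.87333043 240.23843782]
```

```bash
python3 - <<'E'
from h import *
im,d,P=snap('side'); w=cloud(d,P); e=arm.sense()['eef_pos']
print(P['camera_matrix'][0])
sub=w[305:335,275:305]; 
for v in range(306,334,2): print(v,' '.join('%3d'%(1000*w[v,u,2]) for u in range(276,306,2)),'|',' '.join('%3d'%im[v,u].max() for u in range(280,300,2)))
E
```

```text
[502.09345001   0.         318.43218536]
306  46  47 116 123 130 134 138 132 135 141 149 153 162 168 174 |  50  28  18  12  11  10  11  12  13  11
308  48  47 110 113 119 129 130 120 140 145 151 154 158 162 168 |  44  32  48  14  12  12  11  12  11  10
310  49  45  96 107 113 116 112 117 135 138 143 147 152 157 160 |  45  39  52  49  16  10  12  12  11  11Traceback (most recent call last):
  File "<stdin>", line 5, in <module>
  File "<stdin>", line 5, in <genexpr>
ValueError: cannot convert float NaN to integer
```

```bash
python3 - <<'E'
from h import *
im,d,P=snap('side'); w=np.nan_to_num(cloud(d,P))
for v in range(308,332,2): print(v,' '.join('%3d'%(1000*w[v,u,2]) for u in range(276,306,2)),'|',' '.join('%3d'%im[v,u].max() for u in range(280,300,2)))
E
```

```text
308  47  47  98 114 119 130 132 123 139 145 148 151 160 162 167 |  44  31  46  16  11  11  11  10  11  12
310  46  47  94 108 112 117 112 120 135 140 143 147 153 156 161 |  48  39  53  50  16  10  10  12  10  11
312  44  39  32 102 108 110 106 112 107 136 137 141 146 152 155 |  75  49  43  53  18  11  11  12  12  12
314  39  33  30  94 101 106  99 106 104  96 132   0  45  -1   0 |  81  50  41  53  24  13  10  20  70  95
316  33  28  23  89  92  99  96  99 101  90  -1  46  46  46   1 |  88  99  35  54  30  13  22 117 150 201
318  27  22  19  22  91  95  88  95   6   7  43  47  47  46  47 | 159 185  71  56  47  37 140 207 206 208
320  20  20  21  16  11   7   8   6   8  48  47  47  47  47  46 | 167  94 112 138 156 204 207 207 208 208
322  22  21  15   9   7   9   8   7  48  44  46  45  47  46  42 |  93 116 203 212 212 207 208 208 209 208
324  19  14  11   5   6   6   8  46  45  47  47  48  46  41  34 | 149 209 212 210 189 206 208 208 208 205
326  15   8   7   7   7   4  46  44  47  48  46  45  40  34  26 | 212 212 209 170 134 156 209 208 199 116
328   9   6   8  10  48  46  43  47  48  43  43  41  34  27  21 | 212 209 170 134 133 188 207 194 107  92
330   8   7   8  45  45  46  47  45  46  43  36  32  26   0  18 | 209 169 133 132 133 134 186 103  84  93
```

Side depth puts the shut tips at z≈.087 while the state reports .055. The fingers are really about 31 mm higher than reported, so I'll go deeper by that amount, step by step.

>>> play_rows([
  {"dx": 0.0005,"dy": 0,"dz": 0,"spin": 0,"fingers": -0.2},
  {"dx": 0.0005,"dy": 0,"dz": 0,"spin": 0,"fingers": -0.2},
  {"dx": 0.0005,"dy": 0,"dz": 0,"spin": 0,"fingers": -0.2},
  {"dx": 0.0005,"dy": 0,"dz": 0,"spin": 0,"fingers": -0.2},
  {"dx": 0.0005,"dy": 0,"dz": -0.02,"spin": 0,"fingers": -0.2},
  {"dx": 0.0005,"dy": 0,"dz": -0.035,"spin": 0,"fingers": -0.2},
  {"dx": 0.0005,"dy": 0,"dz": -0.045,"spin": 0,"fingers": -0.2},
  {"dx": 0.0005,"dy": 0,"dz": -0.045,"spin": 0,"fingers": -0.2},
  {"dx": 0.0005,"dy": 0,"dz": -0.045,"spin": 0,"fingers": -0.2},
])

```text
time: 4.77
eef_pos: [0.4937, -0.2577, 0.0098]
tool_rot: [-0.002, -0.352, 0.936, -0.0]
force: [0.1, -0.8, 0.4]
finger_gap: 0.0341
```

```bash
cat >> h.py <<'E'
def tip():
    im,d,P=snap('side'); w=cloud(d,P); e=arm.sense()['eef_pos']
    m=(im.max(-1)<75)&(np.hypot(w[...,0]-e[0],w[...,1]-e[1])<.05)&(w[...,2]>e[2]+.01)&(w[...,2]>.022)
    p=w[m]; p=p[np.argsort(p[:,2])][:60:8]; print(e.round(4)); print(p.round(4))
E
python3 - <<'E'
from h import *
tip()
im,d,P=snap('wrist'); report('yellow',im,d,P,(.038,.06));print(arm.sense()['force'],arm.sense()['finger_gap'])
E
```

```text
[ 0.4943 -0.2581  0.0105]
[[ 0.4676 -0.2285  0.0304]
 [ 0.485  -0.2424  0.043 ]
 [ 0.4797 -0.2464  0.044 ]
 [ 0.487  -0.2407  0.0463]
 [ 0.4997 -0.2816  0.0477]
 [ 0.4872 -0.2407  0.0495]
 [ 0.5064 -0.2821  0.0505]
 [ 0.4699 -0.2463  0.0518]]
yellow 2306 [320. 268.] med [ 0.4955 -0.257   0.0473] zr [0.046 0.048] rect [ 494.3 -258.2] [64.9 13.7] 40.9
[ 0.2423312  -0.04765691 -0.54024199] 0.034238028997406855
```

>>> play_rows([
  {"dx": 0,"dy": 0,"dz": -0.008,"spin": 0,"fingers": -0.2},
  {"dx": 0,"dy": 0,"dz": -0.016,"spin": 0,"fingers": -0.2},
  {"dx": 0,"dy": 0,"dz": -0.016,"spin": 0,"fingers": -0.2},
  {"dx": 0,"dy": 0,"dz": -0.016,"spin": 0,"fingers": -1},
  {"dx": 0,"dy": 0,"dz": -0.016,"spin": 0,"fingers": -1},
  {"dx": 0,"dy": 0,"dz": -0.016,"spin": 0,"fingers": -1},
  {"dx": 0,"dy": 0,"dz": -0.016,"spin": 0,"fingers": -1},
])

```text
time: 5.45
eef_pos: [0.4948, -0.2584, -0.005]
tool_rot: [-0.001, -0.352, 0.936, -0.001]
force: [-0.1, 0.1, -0.6]
finger_gap: 0.0132
```

Gripped, gap 13 mm. Lift and carry it over the middle of the board.

>>> play_rows([
  {"dx": 0,"dy": 0,"dz": 0.02,"spin": 0,"fingers": -1},
  {"dx": 0,"dy": 0,"dz": 0.05,"spin": 0,"fingers": -1},
  {"dx": 0,"dy": 0,"dz": 0.09,"spin": 0,"fingers": -1},
  {"dx": 0.01,"dy": 0.03,"dz": 0.1,"spin": -5,"fingers": -1},
  {"dx": 0.02,"dy": 0.06,"dz": 0.1,"spin": -10,"fingers": -1},
  {"dx": 0.03,"dy": 0.095,"dz": 0.1,"spin": -15,"fingers": -1},
  {"dx": 0.042,"dy": 0.13,"dz": 0.1,"spin": -20,"fingers": -1},
  {"dx": 0.055,"dy": 0.165,"dz": 0.1,"spin": -25,"fingers": -1},
  {"dx": 0.066,"dy": 0.2,"dz": 0.1,"spin": -30,"fingers": -1},
  {"dx": 0.076,"dy": 0.23,"dz": 0.1,"spin": -33,"fingers": -1},
  {"dx": 0.08,"dy": 0.248,"dz": 0.1,"spin": -33,"fingers": -1},
  {"dx": 0.08,"dy": 0.248,"dz": 0.1,"spin": -33,"fingers": -1},
  {"dx": 0.08,"dy": 0.248,"dz": 0.1,"spin": -33,"fingers": -1},
])

```text
time: 6.53
eef_pos: [0.5748, -0.0095, 0.0951]
tool_rot: [-0.002, -0.073, 0.997, -0.001]
force: [0.3, 0.2, -0.6]
finger_gap: 0.0136
```

```bash
python3 - <<'E'
from h import *
im,d,P=snap('side','s5.png'); report('yellow',im,d,P,(.0,.3)); w=cloud(d,P)
s=arm.sense();print(s['time'],s['eef_pos'],yaw(s),s['finger_gap'])
m=masks(im)['yellow']&(w[...,1]>-.15);p=w[m];print('low z',np.nanpercentile(p[:,2],[0,2,5,95,98,100]).round(4))
im,d,P=snap('wrist','w5.png'); report('blue',im,d,P,(.0,.04)); report('yellow',im,d,P,(.05,.2)); report('orange',im,d,P,(.0,.2))
E
```

```text
yellow 128 [365. 313.] med [ 0.628  -0.2336  0.0308] zr [0.028 0.034] rect [ 633.3 -225.9] [34.3 46.8] 73.7
6.5833 [ 0.5746164  -0.01045718  0.09502627] 98.2932493983924 0.013203212141387234
low z [0.1447 0.1454 0.1459 0.15   0.1503 0.1504]
blue 1564 [435.  64.] med [0.4565 0.0584 0.0236] zr [0.022 0.025] rect [454.8  56. ] [48.8 27.4] 15.5
blue 171 [397.  61.] med [0.4575 0.0304 0.0168] zr [0.013 0.023] rect [459.1  31.4] [53.2  1.7] 15.4
blue 97 [420.  41.] med [0.4429 0.0427 0.0237] zr [0.022 0.025] rect [441.6  42.2] [8.5 9.9] 88.5
blue 73 [408.  43.] med [0.4453 0.0344 0.0236] zr [0.022 0.025] rect [445.2  34.6] [7.2 6.4] 17.7
blue 78 [409.  56.] med [0.4536 0.0371 0.0236] zr [0.023 0.025] rect [452.7  37.6] [7.6 8.2] 24.5
blue 64 [408.  69.] med [0.4624 0.0388 0.0238] zr [0.022 0.025] rect [462.2  39.1] [5.6 6.7] 10.9
blue 64 [409.  82.] med [0.4706 0.0415 0.0235] zr [0.022 0.025] rect [470.7  41.6] [5.1 6.7] 9.4
blue 68 [409.  94.] med [0.4794 0.0435 0.0237] zr [0.022 0.025] rect [479.5  44.1] [5.9 7.2] 8.9
yellow 2817 [322. 286.] med [ 0.5752 -0.0096  0.1479] zr [0.147 0.149] rect [573.6  -9.9] [64.4 14.6] 8.6
```

>>> play_rows([
  {"dx": 0,"dy": 0,"dz": -0.03,"spin": 0,"fingers": -1},
  {"dx": 0,"dy": 0,"dz": -0.06,"spin": 0,"fingers": -1},
  {"dx": 0,"dy": 0,"dz": -0.085,"spin": 0,"fingers": -1},
  {"dx": 0,"dy": 0,"dz": -0.094,"spin": 0,"fingers": -1},
  {"dx": 0,"dy": 0,"dz": -0.097,"spin": 0,"fingers": -1},
  {"dx": 0,"dy": 0,"dz": -0.099,"spin": 0,"fingers": -1},
  {"dx": 0,"dy": 0,"dz": -0.099,"spin": 0,"fingers": -1},
  {"dx": 0,"dy": 0,"dz": -0.099,"spin": 0,"fingers": -1},
])

```text
time: 7.3
eef_pos: [0.5753, -0.0121, -0.0027]
tool_rot: [-0.001, -0.071, 0.997, -0.002]
force: [0.0, -0.4, -0.7]
finger_gap: 0.0134
```

>>> play_rows([
  {"dx": 0,"dy": 0.001,"dz": -0.001,"spin": 0,"fingers": -1},
  {"dx": 0,"dy": 0.001,"dz": -0.002,"spin": 0,"fingers": -1},
  {"dx": 0,"dy": 0.001,"dz": -0.003,"spin": 0,"fingers": -1},
  {"dx": 0,"dy": 0.001,"dz": -0.003,"spin": 0,"fingers": -1},
])

```text
time: 7.63
eef_pos: [0.5766, -0.0118, -0.0034]
tool_rot: [0.0, -0.071, 0.997, -0.002]
force: [-4.1, -0.8, 14.3]
finger_gap: 0.0134
```

Touchdown (14 N). Release slowly to fully open.

>>> play_rows([
  {"dx": 0,"dy": 0,"dz": 0,"spin": 0,"fingers": -0.5},
  {"dx": 0,"dy": 0,"dz": 0,"spin": 0,"fingers": -0.2},
  {"dx": 0,"dy": 0,"dz": 0,"spin": 0,"fingers": 0.2},
  {"dx": 0,"dy": 0,"dz": 0.0,"spin": 0,"fingers": 0.6},
  {"dx": 0,"dy": 0,"dz": 0.0,"spin": 0,"fingers": 1},
  {"dx": 0,"dy": 0,"dz": 0.0,"spin": 0,"fingers": 1},
  {"dx": 0,"dy": 0,"dz": 0.0,"spin": 0,"fingers": 1},
  {"dx": 0,"dy": 0,"dz": 0.0,"spin": 0,"fingers": 1},
])

```text
time: 8.3
eef_pos: [0.5765, -0.0117, -0.0036]
tool_rot: [0.0, -0.071, 0.997, -0.002]
force: [0.0, -0.3, 0.6]
finger_gap: 0.0855
```

```bash
python3 - <<'E'
from h import *
im,d,P=snap('wrist','w6.png'); report('yellow',im,d,P,(.01,.2))
s=arm.sense();print(s['time'],s['eef_pos'],yaw(s),s['finger_gap'],s['force']); tip()
E
```

```text
yellow 2755 [322. 286.] med [ 0.577  -0.0109  0.0494] zr [0.048 0.05 ] rect [575.5 -10.9] [64.2 13.5] 8.2
8.35 [ 0.5765215  -0.01170032 -0.00358452] 98.12557184770434 0.08537435216492296 [ 0.5674871   0.19881122 -0.63584935]
[ 0.5766 -0.0117 -0.0036]
[[ 0.5448 -0.021   0.0243]
 [ 0.5742 -0.0188  0.04  ]
 [ 0.572  -0.0573  0.043 ]
 [ 0.545  -0.0229  0.0476]
 [ 0.5603  0.0279  0.0504]
 [ 0.5606  0.0312  0.0532]
 [ 0.5651  0.0336  0.0563]
 [ 0.572  -0.0561  0.0596]]
```

View pics/w6.png

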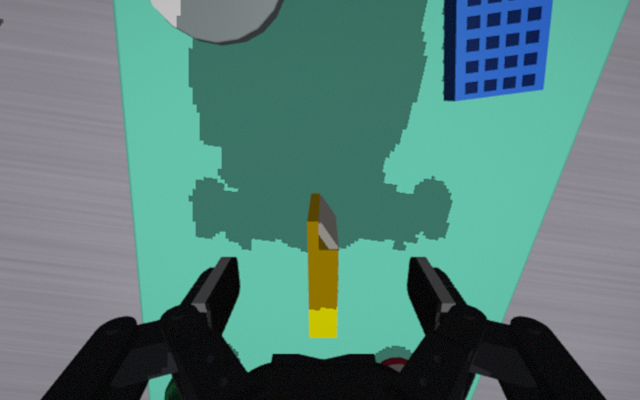

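Yellow stands on edge at (322,286), lid to the right (+y), open fingers on both sides. Push the top over towards -y with the +y finger.

>>> play_rows([
  {"dx": 0,"dy": 0,"dz": -0.008,"spin": 0,"fingers": 1},
  {"dx": 0.002,"dy": -0.015,"dz": -0.008,"spin": 0,"fingers": 1},
  {"dx": 0.004,"dy": -0.028,"dz": -0.008,"spin": 0,"fingers": 1},
  {"dx": 0.005,"dy": -0.033,"dz": -0.008,"spin": 0,"fingers": 1},
  {"dx": 0.005,"dy": -0.038,"dz": -0.008,"spin": 0,"fingers": 1},
  {"dx": 0.006,"dy": -0.043,"dz": -0.008,"spin": 0,"fingers": 1},
  {"dx": 0.006,"dy": -0.047,"dz": -0.008,"spin": 0,"fingers": 1},
  {"dx": 0.007,"dy": -0.051,"dz": -0.008,"spin": 0,"fingers": 1},
  {"dx": 0.007,"dy": -0.055,"dz": -0.008,"spin": 0,"fingers": 1},
  {"dx": 0.007,"dy": -0.055,"dz": -0.008,"spin": 0,"fingers": 1},
])

```text
time: 9.23
eef_pos: [0.5837, -0.0674, -0.0115]
tool_rot: [0.0, -0.071, 0.998, -0.002]
force: [0.2, -0.6, 0.2]
finger_gap: 0.0852
```

```bash
python3 - <<'E'
from h import *
im,d,P=snap('wrist','w7.png'); report('yellow',im,d,P,(.005,.2))
s=arm.sense();print(s['time'],s['eef_pos'],yaw(s),s['finger_gap'],s['force'])
E
```

```text
yellow 211 [371. 205.] med [ 0.5486 -0.0475  0.0141] zr [0.01  0.015] rect [549.7 -44.3] [14.1 42.2] 26.1
yellow 4584 [374. 273.] med [ 0.5849 -0.0387  0.0234] zr [0.022 0.024] rect [586.4 -37.1] [51.3 40.2] 8.4
yellow 736 [  8. 296.] med [ 0.6199 -0.2273  0.0315] zr [0.03  0.032] rect [ 625.  -230.6] [11.3 37.4] 58.7
9.2833 [ 0.5836209  -0.06695116 -0.01150346] 98.1034895761363 0.08556805620469202 [-0.06788494  0.84077909  0.31239413]
```

Yellow now lies flat: top z .023, a 51x40 mm full-height part, nose slope visible on top, heading 8.4°. Next, look at the rail from near.

>>> play_rows([
  {"dx": 0,"dy": 0,"dz": 0.04,"spin": 0,"fingers": 1},
  {"dx": 0,"dy": 0,"dz": 0.08,"spin": 0,"fingers": 1},
  {"dx": -0.01,"dy": 0.03,"dz": 0.11,"spin": 0,"fingers": 1},
  {"dx": -0.02,"dy": 0.06,"dz": 0.14,"spin": 0,"fingers": 1},
  {"dx": -0.03,"dy": 0.09,"dz": 0.16,"spin": 0,"fingers": 1},
  {"dx": -0.04,"dy": 0.12,"dz": 0.18,"spin": 0,"fingers": 1},
  {"dx": -0.06,"dy": 0.16,"dz": 0.18,"spin": 0,"fingers": 1},
  {"dx": -0.08,"dy": 0.2,"dz": 0.2,"spin": 0,"fingers": 1},
  {"dx": -0.08,"dy": 0.24,"dz": 0.2,"spin": 0,"fingers": 1},
  {"dx": -0.08,"dy": 0.28,"dz": 0.2,"spin": 0,"fingers": 1},
  {"dx": -0.08,"dy": 0.32,"dz": 0.2,"spin": 0,"fingers": 1},
  {"dx": -0.08,"dy": 0.32,"dz": 0.2,"spin": 0,"fingers": 1},
  {"dx": -0.08,"dy": 0.32,"dz": 0.2,"spin": 0,"fingers": 1},
  {"dx": -0.08,"dy": 0.32,"dz": 0.2,"spin": 0,"fingers": 1},
])

```text
time: 10.45
eef_pos: [0.503, 0.253, 0.1882]
tool_rot: [-0.0, -0.071, 0.997, -0.003]
force: [-0.6, 0.7, 0.9]
finger_gap: 0.0853
```

```bash
python3 - <<'E'
from h import *
s=arm.sense();print(s['time'],s['eef_pos'],yaw(s))
for n in('wrist','side'):
    im,d,P=snap(n,n+'8.png'); report('orange',im,d,P,(.03,.2),30); report('yellow',im,d,P,(.005,.028))
    w=cloud(d,P); m=masks(im)['orange']&(w[...,2]>.04)&(w[...,2]<.16)&(w[...,1]>.2)&(w[...,0]>.3)
    p=w[m]; tg=p[p[:,0]>.52]
    a=np.linalg.svd(tg-tg.mean(0),full_matrices=False)[2]; print('tongue',tg.mean(0),'axis',a[0],'normal',a[2])
E
```

```text
10.45 [0.50301947 0.25299043 0.188184  ] 98.16945921264258
orange 675 [337. 147.] med [0.4628 0.2608 0.0801] zr [0.059 0.099] rect [460.6 260.9] [80.3  6.8] 7.8
orange 764 [379. 146.] med [0.4564 0.2996 0.0797] zr [0.058 0.099] rect [455.4 299.6] [81.1  7.8] 7.8
orange 2236 [356. 257.] med [0.5589 0.2939 0.11  ] zr [0.094 0.125] rect [558.3 294. ] [63.1 28.4] 7.6
yellow 59 [ 84. 176.] med [ 0.5495 -0.0262  0.0125] zr [0.01  0.017] rect [548.9 -38.7] [40.6 13.3] 76.8
yellow 1151 [ 78. 204.] med [ 0.5848 -0.0363  0.0237] zr [0.022 0.025] rect [586.  -36.7] [49.2 41.3] 7.7
tongue [0.55874332 0.29385629 0.10984645] axis [0.87652722 0.10890876 0.46886983] normal [ 0.4644122   0.06479899 -0.88324538]
orange 204 [301. 110.] med [0.561  0.2922 0.1102] zr [0.094 0.125] rect [560.  293.5] [62.6 34.3] 7.9
yellow 318 [328. 236.] med [ 0.5863 -0.0394  0.0233] zr [0.021 0.025] rect [586.3 -38.3] [49.3 42.4] 9.7
tongue [0.56048273 0.2922791  0.11047937] axis [-0.87369034 -0.10320301 -0.47540965] normal [-0.47560043 -0.0243395   0.87932464]
```

View pics/wrist8.png

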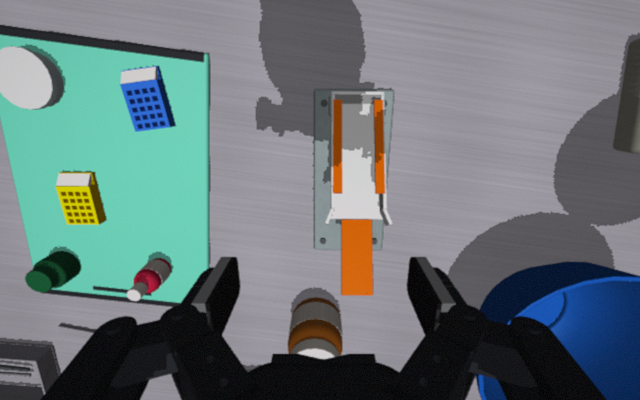

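The rail is clear in the wrist view: tongue at (357,257), lips at (337,147) and (379,146). Rail yaw is 7.7°, tongue centre (.559,.294,.110), and both cameras agree. Yellow lies lid up at (80,197). Go back and pick it up across its width.

>>> play_rows([
  {"dx": 0.01,"dy": -0.04,"dz": 0,"spin": 0,"fingers": 0.5},
  {"dx": 0.02,"dy": -0.08,"dz": 0,"spin": 0,"fingers": 0.5},
  {"dx": 0.033,"dy": -0.12,"dz": -0.01,"spin": 0,"fingers": 0.5},
  {"dx": 0.044,"dy": -0.16,"dz": -0.02,"spin": 0,"fingers": 0.5},
  {"dx": 0.055,"dy": -0.2,"dz": -0.03,"spin": 0,"fingers": 0.5},
  {"dx": 0.066,"dy": -0.24,"dz": -0.05,"spin": 0,"fingers": 0.5},
  {"dx": 0.075,"dy": -0.27,"dz": -0.08,"spin": 0,"fingers": 0.5},
  {"dx": 0.0805,"dy": -0.2905,"dz": -0.11,"spin": 0,"fingers": 0.5},
  {"dx": 0.0805,"dy": -0.2905,"dz": -0.14,"spin": 0,"fingers": 0.5},
  {"dx": 0.0805,"dy": -0.2905,"dz": -0.17,"spin": 0,"fingers": 0.5},
  {"dx": 0.0805,"dy": -0.2905,"dz": -0.18,"spin": 0,"fingers": 0.5},
  {"dx": 0.0805,"dy": -0.2905,"dz": -0.18,"spin": 0,"fingers": 0.5},
], grip_force=20)

```text
time: 11.55
eef_pos: [0.5807, -0.0397, 0.0056]
tool_rot: [-0.003, -0.069, 0.998, -0.002]
force: [0.0, 1.0, 0.3]
finger_gap: 0.0638
```

```bash
python3 - <<'E'
from h import *
s=arm.sense();print(s['time'],s['eef_pos'],yaw(s),s['force'],s['finger_gap'])
im,d,P=snap('wrist','w9.png'); report('yellow',im,d,P,(.018,.028)); tip()
E
```

```text
11.55 [ 0.58067923 -0.03974737  0.00559475] 97.8739945415596 [0.04264408 0.99765474 0.31593444] 0.06380991905159143
yellow 3947 [324. 255.] med [ 0.5847 -0.0375  0.0235] zr [0.022 0.024] rect [586.3 -37.4] [50.5 39.6] 7.7
[ 0.5842 -0.0394  0.0093]
[[ 0.5716 -0.0246  0.022 ]
 [ 0.5776 -0.0271  0.0241]
 [ 0.5721 -0.0387  0.0253]
 [ 0.5777 -0.0766  0.0462]
 [ 0.5813 -0.0797  0.0494]
 [ 0.5858 -0.0081  0.0514]
 [ 0.588  -0.007   0.053 ]
 [ 0.576  -0.0732  0.0545]]
```

>>> play_rows([
  {"dx": 0,"dy": 0.002,"dz": -0.015,"spin": 0,"fingers": 0.4},
  {"dx": 0,"dy": 0.002,"dz": -0.026,"spin": 0,"fingers": 0.3},
  {"dx": 0,"dy": 0.002,"dz": -0.031,"spin": 0,"fingers": 0.2},
  {"dx": 0,"dy": 0.002,"dz": -0.031,"spin": 0,"fingers": 0.1},
  {"dx": 0,"dy": 0.002,"dz": -0.031,"spin": 0,"fingers": 0},
  {"dx": 0,"dy": 0.002,"dz": -0.031,"spin": 0,"fingers": -1},
  {"dx": 0,"dy": 0.002,"dz": -0.031,"spin": 0,"fingers": -1},
  {"dx": 0,"dy": 0.002,"dz": -0.031,"spin": 0,"fingers": -1},
  {"dx": 0,"dy": 0.002,"dz": -0.031,"spin": 0,"fingers": -1},
])

```text
time: 12.4
eef_pos: [0.5849, -0.0374, -0.0209]
tool_rot: [0.001, -0.07, 0.998, -0.003]
force: [0.2, -0.3, 5.2]
finger_gap: 0.0394
```

>>> play_rows([
  {"dx": 0,"dy": 0,"dz": 0.02,"spin": 0,"fingers": -1},
  {"dx": 0,"dy": 0,"dz": 0.05,"spin": 0,"fingers": -1},
  {"dx": 0,"dy": 0,"dz": 0.085,"spin": 0,"fingers": -1},
  {"dx": -0.002,"dy": 0.02,"dz": 0.12,"spin": 0,"fingers": -1},
  {"dx": -0.005,"dy": 0.05,"dz": 0.15,"spin": 0,"fingers": -1},
  {"dx": -0.008,"dy": 0.085,"dz": 0.16,"spin": 0,"fingers": -1},
  {"dx": -0.011,"dy": 0.12,"dz": 0.16,"spin": 0,"fingers": -1},
  {"dx": -0.014,"dy": 0.155,"dz": 0.16,"spin": 0,"fingers": -1},
  {"dx": -0.017,"dy": 0.19,"dz": 0.16,"spin": 0,"fingers": -1},
  {"dx": -0.02,"dy": 0.225,"dz": 0.16,"spin": 0,"fingers": -1},
  {"dx": -0.023,"dy": 0.26,"dz": 0.16,"spin": 0,"fingers": -1},
  {"dx": -0.026,"dy": 0.29,"dz": 0.16,"spin": 0,"fingers": -1},
  {"dx": -0.028,"dy": 0.315,"dz": 0.16,"spin": 0,"fingers": -1},
  {"dx": -0.0293,"dy": 0.3308,"dz": 0.16,"spin": 0,"fingers": -1},
  {"dx": -0.0293,"dy": 0.3308,"dz": 0.16,"spin": 0,"fingers": -1},
  {"dx": -0.0293,"dy": 0.3308,"dz": 0.145,"spin": 0,"fingers": -1},
  {"dx": -0.0293,"dy": 0.3308,"dz": 0.145,"spin": 0,"fingers": -1},
  {"dx": -0.0293,"dy": 0.3308,"dz": 0.145,"spin": 0,"fingers": -1},
])

```text
time: 13.9
eef_pos: [0.555, 0.292, 0.1233]
tool_rot: [-0.0, -0.069, 0.998, -0.003]
force: [-0.3, -0.2, 0.6]
finger_gap: 0.0396
```

```bash
python3 - <<'E'
from h import *
s=arm.sense();print(s['time'],s['eef_pos'],yaw(s),s['force'],s['finger_gap'])
for n in('wrist','side'):
    im,d,P=snap(n,n+'10.png'); report('yellow',im,d,P,(.1,.25)); report('orange',im,d,P,(.03,.2),60)
E
```

```text
13.9 [0.55496077 0.29197769 0.12325436] 97.91177063691835 [-0.29378308 -0.19576789  0.56957246] 0.03960630143132483
yellow 257 [323. 199.] med [0.5184 0.288  0.1581] zr [0.156 0.159] rect [520.2 288.3] [ 5.1 39.5] 6.9
yellow 5316 [323. 275.] med [0.5547 0.2932 0.1676] zr [0.166 0.169] rect [557.1 292.9] [51.3 41.2] 8.1
orange 1466 [296.  78.] med [0.4628 0.261  0.0803] zr [0.059 0.099] rect [460.5 260.8] [80.9  8. ] 7.7
orange 1452 [354.  78.] med [0.4569 0.3    0.0799] zr [0.059 0.099] rect [455.  299.6] [81.   7.9] 7.8
orange 564 [324. 188.] med [0.5318 0.2899 0.0954] zr [0.093 0.098] rect [531.7 290.1] [ 9.2 28.4] 7.0
```

View pics/wrist10.png

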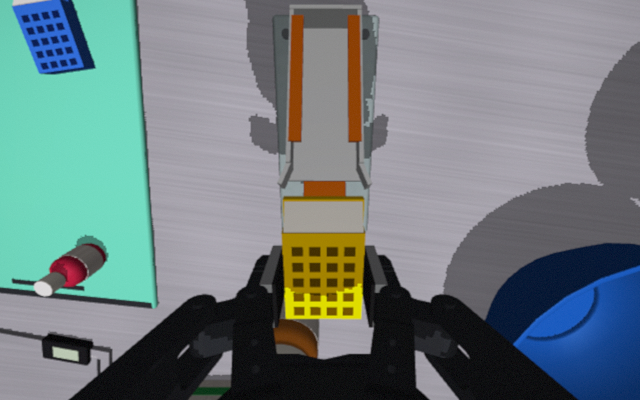

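Yellow is held level at (323,255), lid up, nose towards the mouth (325,188) and centred within about 1 mm. Lower it so its tail meets the tongue and pivots it nose-down in the pads.

>>> play_rows([
  {"dx": 0.0006,"dy": 0.001,"dz": -0.012,"spin": 0,"fingers": -1},
  {"dx": 0.0006,"dy": 0.001,"dz": -0.024,"spin": 0,"fingers": -1},
  {"dx": 0.0006,"dy": 0.001,"dz": -0.029,"spin": 0,"fingers": -1},
  {"dx": 0.0006,"dy": 0.001,"dz": -0.0315,"spin": 0,"fingers": -1},
  {"dx": 0.0006,"dy": 0.001,"dz": -0.034,"spin": 0,"fingers": -1},
  {"dx": 0.0006,"dy": 0.001,"dz": -0.036,"spin": 0,"fingers": -1},
  {"dx": 0.0006,"dy": 0.001,"dz": -0.036,"spin": 0,"fingers": -1},
])

```text
time: 14.58
eef_pos: [0.5559, 0.2927, 0.0893]
tool_rot: [0.0, -0.069, 0.998, -0.003]
force: [-4.8, -2.3, 5.8]
finger_gap: 0.0393
```

```bash
cat >> h.py <<'E'
def plane(k,n='wrist',z=(.05,.2)):
    im,d,P=snap(n); w=cloud(d,P); m=masks(im)[k]&(w[...,2]>z[0])&(w[...,2]<z[1]); m=cv2.erode(m.astype(np.uint8),np.ones((3,3)))>0
    l=cv2.connectedComponentsWithStats(m.astype(np.uint8)); i=1+np.argmax(l[2][1:,4]); p=w[l[1]==i]
    c=p.mean(0);nv=np.linalg.svd(p-c,full_matrices=False)[2][2]; nv*=np.sign(nv[2])
    print(k,len(p),c.round(4),'normal',nv.round(3),'tilt',np.degrees(np.arccos(nv[2])).round(1))
E
python3 - <<'E'
from h import *
s=arm.sense();print(s['time'],s['eef_pos'],s['force'],s['finger_gap'])
plane('yellow')
E
```

```text
14.5833 [0.55587302 0.29270698 0.0893449 ] [-4.79676716 -2.2870989   5.79085018] 0.03926065567918373
yellow 4295 [0.5553 0.2935 0.1345] normal [-0.069 -0.003  0.998] tilt 4.0
```

>>> play_rows([
  {"dx": 0,"dy": 0,"dz": -0.003,"spin": 0,"fingers": -1},
  {"dx": 0,"dy": 0,"dz": -0.006,"spin": 0,"fingers": -1},
  {"dx": 0,"dy": 0,"dz": -0.009,"spin": 0,"fingers": -1},
  {"dx": 0,"dy": 0,"dz": -0.01,"spin": 0,"fingers": -1},
  {"dx": 0,"dy": 0,"dz": -0.01,"spin": 0,"fingers": -1},
])

```text
time: 15.05
eef_pos: [0.556, 0.2926, 0.081]
tool_rot: [0.001, -0.069, 0.998, -0.003]
force: [-3.0, -1.1, 7.3]
finger_gap: 0.0396
```

```bash
python3 - <<'E'
from h import *
s=arm.sense();print(s['time'],s['eef_pos'],s['force'],s['finger_gap'])
plane('yellow')
E
```

```text
15.05 [0.55596085 0.29258771 0.08097985] [-2.9729849  -1.11181386  7.28983243] 0.03959032165654261
yellow 5114 [0.5542 0.2935 0.1286] normal [-0.279 -0.033  0.96 ] tilt 16.3
```

Pivoting works (16° so far). Continue.

>>> play_rows([
  {"dx": 0,"dy": 0.0003,"dz": -0.003,"spin": 0,"fingers": -1},
  {"dx": 0,"dy": 0.0003,"dz": -0.005,"spin": 0,"fingers": -1},
  {"dx": 0,"dy": 0.0003,"dz": -0.006,"spin": 0,"fingers": -1},
  {"dx": 0,"dy": 0.0003,"dz": -0.006,"spin": 0,"fingers": -1},
])

```text
time: 15.43
eef_pos: [0.5564, 0.2926, 0.0769]
tool_rot: [0.002, -0.068, 0.998, -0.003]
force: [-2.8, -2.1, 8.9]
finger_gap: 0.0394
```

```bash
python3 - <<'E'
from h import *
s=arm.sense();print(s['time'],s['eef_pos'],s['force'],s['finger_gap'])
plane('yellow')
E
```

```text
15.4333 [0.55643223 0.29264037 0.07685531] [-2.81224801 -2.08072458  8.85522781] 0.039409050089144006
yellow 5305 [0.5537 0.2938 0.1255] normal [-0.382 -0.047  0.923] tilt 22.6
```

>>> play_rows([
  {"dx": 0,"dy": 0.0005,"dz": -0.003,"spin": 0,"fingers": -1},
  {"dx": 0,"dy": 0.0005,"dz": -0.004,"spin": 0,"fingers": -1},
  {"dx": 0,"dy": 0.0005,"dz": -0.004,"spin": 0,"fingers": 0.2},
  {"dx": 0,"dy": 0.0005,"dz": -0.003,"spin": 0,"fingers": 0.3},
  {"dx": 0,"dy": 0.0005,"dz": -0.003,"spin": 0,"fingers": 0.5},
  {"dx": 0,"dy": 0.0005,"dz": -0.003,"spin": 0,"fingers": 0.7},
  {"dx": 0,"dy": 0.0005,"dz": -0.003,"spin": 0,"fingers": 0.7},
  {"dx": 0,"dy": 0.0005,"dz": -0.003,"spin": 0,"fingers": 0.7},
  {"dx": 0,"dy": 0.0005,"dz": -0.003,"spin": 0,"fingers": 0.7},
  {"dx": 0,"dy": 0.0005,"dz": -0.003,"spin": 0,"fingers": 0.7},
])

```text
time: 16.32
eef_pos: [0.5564, 0.2932, 0.0737]
tool_rot: [0.001, -0.069, 0.998, -0.003]
force: [0.5, 0.5, 0.8]
finger_gap: 0.0728
```

```bash
cat >> h.py <<'E'
T0=np.array([.5587,.2938,.1098]);a=np.radians(7.7);t=np.radians(28)
CX=np.array([np.cos(t)*np.cos(a),np.cos(t)*np.sin(a),np.sin(t)]);CY=np.array([-np.sin(a),np.cos(a),0]);CZ=np.cross(CX,CY)
O=T0-.159*CX
def inchute(k,n):
    im,d,P=snap(n); w=cloud(d,P); q=(w-O)@np.stack([CX,CY,CZ]).T
    m=masks(im)[k]&(q[...,0]>-.02)&(q[...,0]<.25)&(abs(q[...,1])<.04)&(q[...,2]>-.02)&(q[...,2]<.05)
    p=q[m]; print(n,k,len(p)); 
    if len(p): print(np.percentile(p,[1,5,50,95,99],axis=0).round(4))
E
python3 - <<'E'
from h import *
s=arm.sense();print(s['time'],s['eef_pos'],s['force'],s['finger_gap'])
print(O)
inchute('yellow','wrist');inchute('yellow','side');inchute('orange','wrist');inchute('yellow','top')
snap('wrist','w11.png')
E
```

```text
16.3167 [0.55635783 0.29315362 0.0737022 ] [0.54982338 0.53731858 0.81177864] 0.07280470805348632
[0.41957719 0.27498986 0.03515402]
wrist yellow 3498
[[ 0.0173 -0.0152  0.0127]
 [ 0.0191 -0.0136  0.0131]
 [ 0.0419 -0.      0.0141]
 [ 0.0658  0.0147  0.0151]
 [ 0.0671  0.0157  0.0154]]
side yellow 6
[[ 0.0184 -0.0028  0.0135]
 [ 0.0185 -0.0018  0.0135]
 [ 0.0203  0.0072  0.0138]
 [ 0.0213  0.0119  0.0149]
 [ 0.0214  0.0123  0.0151]]
wrist orange 12318
[[ 0.0187 -0.0232 -0.0013]
 [ 0.0285 -0.0216 -0.0008]
 [ 0.137   0.      0.0006]
 [ 0.1887  0.0217  0.0212]
 [ 0.193   0.0233  0.0217]]
top yellow 60
[[ 0.0169 -0.012   0.0107]
 [ 0.0186 -0.0113  0.0116]
 [ 0.0386 -0.0016  0.0133]
 [ 0.0654  0.011   0.015 ]
 [ 0.0665  0.0115  0.0156]]
```

View pics/w11.png

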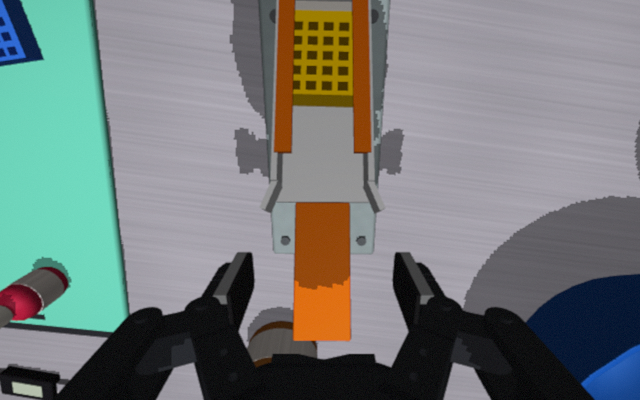

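Yellow slid down the tube: lid up at (323,60), tail at chute x≈.065, flat on the floor (lid z .014) and centred in y. Now over to blue.

>>> play_rows([
  {"dx": 0,"dy": 0,"dz": 0.03,"spin": 0,"fingers": 0.7},
  {"dx": 0,"dy": 0,"dz": 0.065,"spin": 0,"fingers": 0.7},
  {"dx": -0.005,"dy": -0.01,"dz": 0.09,"spin": 0,"fingers": 0.7},
  {"dx": -0.015,"dy": -0.04,"dz": 0.1,"spin": 1,"fingers": 0.5},
  {"dx": -0.03,"dy": -0.075,"dz": 0.1,"spin": 2,"fingers": 0.5},
  {"dx": -0.045,"dy": -0.11,"dz": 0.1,"spin": 3,"fingers": 0.5},
  {"dx": -0.06,"dy": -0.145,"dz": 0.1,"spin": 4,"fingers": 0.5},
  {"dx": -0.075,"dy": -0.18,"dz": 0.09,"spin": 5,"fingers": 0.5},
  {"dx": -0.09,"dy": -0.215,"dz": 0.07,"spin": 6,"fingers": 0.5},
  {"dx": -0.1,"dy": -0.246,"dz": 0.04,"spin": 6.5,"fingers": 0.5},
  {"dx": -0.1,"dy": -0.246,"dz": 0.0,"spin": 6.5,"fingers": 0.5},
  {"dx": -0.1,"dy": -0.246,"dz": -0.03,"spin": 6.5,"fingers": 0.5},
  {"dx": -0.1,"dy": -0.246,"dz": -0.03,"spin": 6.5,"fingers": 0.5},
])

```text
time: 17.65
eef_pos: [0.4516, 0.0466, 0.0395]
tool_rot: [-0.003, -0.124, 0.992, -0.002]
force: [-0.8, -0.2, -0.5]
finger_gap: 0.064
```

```bash
python3 - <<'E'
from h import *
inchute('yellow','side');inchute('orange','side')
s=arm.sense();print(s['time'],s['eef_pos'],yaw(s),s['force'],s['finger_gap'])
im,d,P=snap('wrist','w12.png'); w=cloud(d,P)
h=cv2.cvtColor(im,cv2.COLOR_RGB2HSV); m=(h[...,0]>105)&(h[...,0]<128)&(h[...,1]>110)&(w[...,2]>.019)&(w[...,2]<.028)&(np.hypot(w[...,0]-.457,w[...,1]-.047)<.06)
r=cv2.minAreaRect(w[m][:,:2].astype(np.float32)*1000);print(m.sum(),r,np.median(w[m],0))
m2=(h[...,1]<60)&(h[...,2]>90)&(w[...,2]>.008)&(w[...,2]<.024)&(np.hypot(w[...,0]-.457,w[...,1]-.047)<.06); print('white nose',m2.sum(),np.median(w[m2],0) if m2.any() else '')
E
```

```text
side yellow 0
side orange 218
[[ 0.0921 -0.0208 -0.003 ]
 [ 0.0989 -0.0169 -0.0024]
 [ 0.159  -0.0021  0.0003]
 [ 0.1914  0.0131  0.018 ]
 [ 0.1942  0.0192  0.0216]]
17.75 [0.45559505 0.04717673 0.04376047] 104.34953400361526 [ 0.87171915 -0.20695494  1.04160655] 0.06375684342165329
3529 ((456.7276611328125, 50.74787139892578), (50.139041900634766, 39.08623123168945), 15.438690185546875) [0.45509734 0.05046658 0.02351273]
white nose 1187 [0.42616903 0.04199052 0.01933957]
```

>>> play_rows([
  {"dx": 0,"dy": 0.0033,"dz": -0.01,"spin": 1,"fingers": 0.5},
  {"dx": 0,"dy": 0.0033,"dz": -0.02,"spin": 1,"fingers": 0.5},
  {"dx": 0,"dy": 0.0033,"dz": -0.04,"spin": 1,"fingers": 0.4},
  {"dx": 0,"dy": 0.0033,"dz": -0.057,"spin": 1,"fingers": 0.3},
  {"dx": 0,"dy": 0.0033,"dz": -0.064,"spin": 1,"fingers": 0.2},
  {"dx": 0,"dy": 0.0033,"dz": -0.064,"spin": 1,"fingers": 0.1},
  {"dx": 0,"dy": 0.0033,"dz": -0.064,"spin": 1,"fingers": 0},
  {"dx": 0,"dy": 0.0033,"dz": -0.064,"spin": 1,"fingers": -1},
  {"dx": 0,"dy": 0.0033,"dz": -0.064,"spin": 1,"fingers": -1},
  {"dx": 0,"dy": 0.0033,"dz": -0.064,"spin": 1,"fingers": -1},
  {"dx": 0,"dy": 0.0033,"dz": -0.064,"spin": 1,"fingers": -1},
])

```text
time: 18.72
eef_pos: [0.4584, 0.0507, -0.018]
tool_rot: [0.003, -0.134, 0.991, -0.003]
force: [-0.1, 1.1, 6.4]
finger_gap: 0.0397
```

>>> play_rows([
  {"dx": 0,"dy": 0,"dz": 0.02,"spin": 0,"fingers": -1},
  {"dx": 0,"dy": 0,"dz": 0.05,"spin": 0,"fingers": -1},
  {"dx": 0,"dy": 0,"dz": 0.085,"spin": 0,"fingers": -1},
  {"dx": 0.008,"dy": 0.015,"dz": 0.12,"spin": -1,"fingers": -1},
  {"dx": 0.02,"dy": 0.04,"dz": 0.15,"spin": -2,"fingers": -1},
  {"dx": 0.033,"dy": 0.07,"dz": 0.165,"spin": -3,"fingers": -1},
  {"dx": 0.047,"dy": 0.1,"dz": 0.165,"spin": -4,"fingers": -1},
  {"dx": 0.06,"dy": 0.13,"dz": 0.165,"spin": -5,"fingers": -1},
  {"dx": 0.072,"dy": 0.16,"dz": 0.165,"spin": -6,"fingers": -1},
  {"dx": 0.085,"dy": 0.19,"dz": 0.165,"spin": -7,"fingers": -1},
  {"dx": 0.094,"dy": 0.22,"dz": 0.165,"spin": -7.6,"fingers": -1},
  {"dx": 0.1,"dy": 0.2427,"dz": 0.165,"spin": -7.6,"fingers": -1},
  {"dx": 0.1006,"dy": 0.2427,"dz": 0.16,"spin": -7.6,"fingers": -1},
  {"dx": 0.1006,"dy": 0.2427,"dz": 0.145,"spin": -7.6,"fingers": -1},
  {"dx": 0.1006,"dy": 0.2427,"dz": 0.141,"spin": -7.6,"fingers": -1},
  {"dx": 0.1006,"dy": 0.2427,"dz": 0.141,"spin": -7.6,"fingers": -1},
  {"dx": 0.1006,"dy": 0.2427,"dz": 0.141,"spin": -7.6,"fingers": -1},
])

```text
time: 20.13
eef_pos: [0.5585, 0.2925, 0.1228]
tool_rot: [0.003, -0.067, 0.998, -0.004]
force: [0.3, 0.1, -1.4]
finger_gap: 0.0392
```

```bash
python3 - <<'E'
from h import *
s=arm.sense();print(s['time'],s['eef_pos'],yaw(s),s['force'],s['finger_gap'])
im,d,P=snap('wrist','w13.png'); w=cloud(d,P)
h=cv2.cvtColor(im,cv2.COLOR_RGB2HSV); m=(h[...,0]>105)&(h[...,0]<128)&(h[...,1]>110)&(w[...,2]>.15)&(w[...,2]<.19)&(abs(w[...,1]-.29)<.06)&(abs(w[...,0]-.55)<.06)
r=cv2.minAreaRect(w[m][:,:2].astype(np.float32)*1000);print(m.sum(),r,np.median(w[m],0))
inchute('yellow','wrist')
E
```

```text
20.1333 [0.55854249 0.29253063 0.12284411] 97.73887889559079 [ 0.30888579  0.11481142 -1.36724392] 0.03922960286128688
7153 ((549.2285766601562, 298.02850341796875), (64.91239166259766, 53.47929000854492), 8.193963050842285) [0.55329034 0.29316114 0.16428328]
wrist yellow 2487
[[ 0.0174 -0.0151  0.003 ]
 [ 0.0194 -0.0134  0.007 ]
 [ 0.0465 -0.0001  0.014 ]
 [ 0.0673  0.0144  0.0151]
 [ 0.0677  0.0152  0.0154]]
```

>>> play_rows([
  {"dx": 0.0003,"dy": 0.0008,"dz": -0.012,"spin": 0,"fingers": -1},
  {"dx": 0.0003,"dy": 0.0008,"dz": -0.022,"spin": 0,"fingers": -1},
  {"dx": 0.0003,"dy": 0.0008,"dz": -0.027,"spin": 0,"fingers": -1},
  {"dx": 0.0003,"dy": 0.0008,"dz": -0.03,"spin": 0,"fingers": -1},
  {"dx": 0.0003,"dy": 0.0008,"dz": -0.033,"spin": 0,"fingers": -1},
  {"dx": 0.0003,"dy": 0.0008,"dz": -0.036,"spin": 0,"fingers": -1},
  {"dx": 0.0003,"dy": 0.0008,"dz": -0.039,"spin": 0,"fingers": -1},
  {"dx": 0.0003,"dy": 0.0008,"dz": -0.042,"spin": 0,"fingers": -1},
  {"dx": 0.0003,"dy": 0.0008,"dz": -0.044,"spin": 0,"fingers": -1},
  {"dx": 0.0003,"dy": 0.0008,"dz": -0.044,"spin": 0,"fingers": -1},
])

```text
time: 21.07
eef_pos: [0.5591, 0.2932, 0.0806]
tool_rot: [0.003, -0.067, 0.998, -0.004]
force: [-4.2, -2.1, 9.2]
finger_gap: 0.0393
```

```bash
python3 - <<'E'
from h import *
s=arm.sense();print(s['time'],s['eef_pos'],s['force'],s['finger_gap'])
plane('blue'); inchute('blue','wrist')
E
```

```text
21.0667 [0.55912889 0.29323049 0.08056676] [-4.15910676 -2.13776255  9.21807841] 0.03931235717226084
blue 6559 [0.552  0.2928 0.1248] normal [-0.384 -0.047  0.922] tilt 22.7
wrist blue 7748
[[ 1.378e-01 -1.880e-02  1.340e-02]
 [ 1.398e-01 -1.750e-02  1.400e-02]
 [ 1.612e-01  1.000e-04  1.640e-02]
 [ 1.829e-01  1.850e-02  1.860e-02]
 [ 1.854e-01  2.040e-02  1.940e-02]]
```

22.7° and centred in y, the same state yellow had. Press a little more and release.

>>> play_rows([
  {"dx": 0,"dy": 0,"dz": -0.003,"spin": 0,"fingers": -1},
  {"dx": 0,"dy": 0,"dz": -0.004,"spin": 0,"fingers": -1},
  {"dx": 0,"dy": 0,"dz": -0.004,"spin": 0,"fingers": 0.2},
  {"dx": 0,"dy": 0,"dz": -0.003,"spin": 0,"fingers": 0.3},
  {"dx": 0,"dy": 0,"dz": -0.003,"spin": 0,"fingers": 0.5},
  {"dx": 0,"dy": 0,"dz": -0.003,"spin": 0,"fingers": 0.7},
  {"dx": 0,"dy": 0,"dz": -0.003,"spin": 0,"fingers": 0.7},
  {"dx": 0,"dy": 0,"dz": -0.003,"spin": 0,"fingers": 0.7},
  {"dx": 0,"dy": 0,"dz": 0.03,"spin": 0,"fingers": 0.7},
  {"dx": 0,"dy": 0,"dz": 0.07,"spin": 0,"fingers": 0.7},
  {"dx": 0,"dy": 0,"dz": 0.11,"spin": 0,"fingers": 0.7},
  {"dx": 0,"dy": 0,"dz": 0.11,"spin": 0,"fingers": 0.7},
  {"dx": 0,"dy": 0,"dz": 0.11,"spin": 0,"fingers": 0.7},
])

```text
time: 22.25
eef_pos: [0.5612, 0.2941, 0.1937]
tool_rot: [0.006, -0.067, 0.998, -0.003]
force: [-0.6, -1.0, -0.9]
finger_gap: 0.0729
```

```bash
python3 - <<'E'
from h import *
s=arm.sense();print(s['time'],s['eef_pos'],s['force'],s['finger_gap'])
inchute('blue','wrist');inchute('yellow','wrist');inchute('orange','wrist')
snap('wrist','w14.png')
E
```

```text
22.25 [0.56119627 0.29408527 0.19374823] [-0.58452345 -0.9667722  -0.90237669] 0.07288575513483823
wrist blue 2278
[[ 8.200e-02 -1.850e-02  5.800e-03]
 [ 8.450e-02 -1.650e-02  1.250e-02]
 [ 1.099e-01  1.000e-04  1.410e-02]
 [ 1.307e-01  1.690e-02  1.520e-02]
 [ 1.311e-01  1.940e-02  1.580e-02]]
wrist yellow 1271
[[ 0.0173 -0.0147  0.0126]
 [ 0.0189 -0.0131  0.013 ]
 [ 0.0412  0.0001  0.0141]
 [ 0.0658  0.0138  0.0152]
 [ 0.0669  0.0148  0.0157]]
wrist orange 3845
[[ 0.0108 -0.0232 -0.0014]
 [ 0.02   -0.0217 -0.0009]
 [ 0.1395 -0.0005  0.0008]
 [ 0.1882  0.0217  0.0213]
 [ 0.1925  0.023   0.0218]]
```

View pics/w14.png

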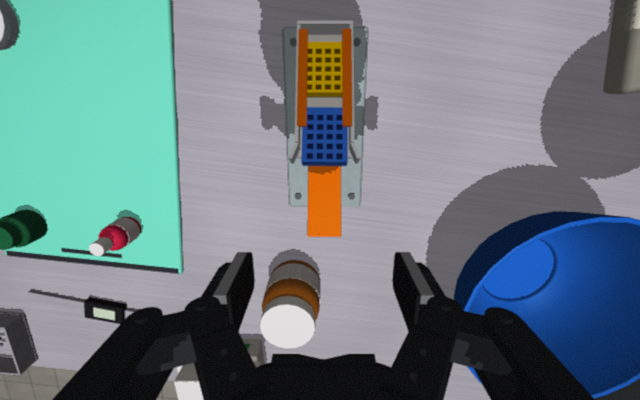

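Both cassettes are in the tube, lids up: yellow at (323,70), blue at (325,136). They are 64 mm apart, so they touch. One check of my rail origin against the known lips (6 to 98 mm) and tongue end (192), then hand in.

```bash
python3 - <<'E'
from h import *
im,d,P=snap('wrist'); w=cloud(d,P); q=(w-O)@np.stack([CX,CY,CZ]).T; o=masks(im)['orange']
for nm,m in(('lipR',(q[...,1]<-.012)),('lipL',(q[...,1]>.012))):
    p=q[o&m&(q[...,2]>.012)&(q[...,2]<.04)&(abs(q[...,1])<.03)&(q[...,0]<.13)]; print(nm,len(p),p.min(0).round(4),p.max(0).round(4))
p=q[o&(abs(q[...,1])<.016)&(abs(q[...,2])<.006)]; print('tongue max',p.max(0).round(4))
im2,d2,P2=snap('top'); report('yellow',im2,d2,P2,(.02,.2)); print(arm.sense()['time'])
E
```

```text
lipR 822 [ 0.008  -0.0236  0.0188] [ 0.1006 -0.0154  0.0223]
lipL 819 [0.0084 0.0161 0.0185] [0.1004 0.0236 0.0227]
tongue max [0.1938 0.0145 0.0024]
yellow 64 [415. 188.] med [ 0.6264 -0.233   0.0297] zr [0.027 0.033] rect [ 628.6 -234.5] [ 9.7 43. ] 60.3
22.55
```

```bash
python3 -c "
from cell import arm
print(arm.job_done())"
```

```text
the job is handed in; nothing more can be done
None
```

I took the yellow cassette from the rack, stood it on the board and tipped it flat, lid up. After letting go, I picked it up again across its width. I pivoted it nose-down on the loading tongue and released it, and it slid down to the stop. The blue cassette went in behind it the same way. The job was handed in at about 22.6 s; no verdict was reported.

**Last checks (wrist camera):**
- **Rail origin:** my measured rail origin was about 2 mm off when compared with the known lip and tongue positions. The distances below are corrected for that.
- **Yellow:** its nose is about 1 mm from the stop.
- **Blue:** its nose is about 65 mm from the stop. The two cassettes are 64 mm apart, which means they touch.
- **Both:** lids up, flat on the floor (lid tops 14 mm above it) and centred to well under 1 mm. The gripper was open and raised clear.

**What disagreed or failed:**
- **Missed first grasp:** the fingertips sat about 31 mm higher than the reported position, so the first attempt closed on air above the cassette. Nothing moved. I measured the offset with the side camera and allowed for it from then on.
- **Not re-measured at the end:** the white and pink cassettes and the other bench items. I felt no unexpected contact while working near them.

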